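Take up the head pressure on a label printer

ROBOT

A 7-joint arm with a two-finger parallel gripper is mounted at the origin on the work surface. World frame = base frame: x ahead of the robot, y to its left, z up, the work surface at z = 0. Lengths are in m, angles in rad, forces in N, time in s.
With the tool pointing down it reaches from about 0.35 to 0.9 m from the base axis. Payload 8.1 kg.
Tool frame: the origin (TCP) lies midway between the tips of the shut fingers; the grasp point (between the pads) lies arm.grasp_offset behind it (arm.grasp_offset is the distance from the TCP to the grasp point, in m); z points along the fingers, y is the line along which they close (so a half turn about z gives the same grasp; the last joint's range is limited). The gripper opens to 92 mm and grips with 3 to 60 N. Pads are 19 mm wide; open, the fingers measure 130 mm over their backs; the gripper's body (75 mm by 190 mm) begins 47 mm behind the grasp point.
Start: joints at [1.246, 0.434, 0.025, 1.573, -0.012, 1.134, -0.075], TCP at [0.137, -0.61, 0.194] pointing down, gripper open.
Joint ranges: [-2.62, 2.62], [-0.44, 2.09], [-1.27, 1.32], [0.08, 2.57], [-1.32, 4.46], [0.12, 2], [-2.74, 2.74]. Speed limits (rad/s): [2.22, 2.22, 3.01, 3.01, 3.14, 3.14, 3.14].

INTERFACE

Orientations are given as a rotation vector (axis times angle).
In Python, from cell import observe, imaging, arm gives the robot as it stands.
- The arm moves only by the tool apply_moves, never from a script. Its argument "commands" is a list of rows, each a list of 5 numbers: the opening in per cent of the stroke, from 0 (shut) to 100 (fully open), then the shift along the world's x, y, z in units of 0.06 m (1.0 is 0.06 m), then the turn about the world's z in units of 0.5 rad (1.0 is 0.5 rad). A call has 1 to 12 rows; each row shifts and turns the commanded pose from where the row before left it; what a row does not reach is not made up. A row lasts 1/8 s, in which the tool goes at most 62.5 mm and 10.7 degrees, less where a joint would pass 70% of its speed; a pose out of reach is approached as far as the arm can. A call with a number of a shift or a turn outside -1 to 1 is refused whole. A call with a gripper value outside its range is refused whole. The fingers move at their own pace and stop on an object; "newtons" is the grip in N (left out, the last holds). Time passes only in rows, so rows that do not move let the fingers close. It gives the time, the measured TCP pose, the force, the opening and the grip force at its end, in the units of the state.
- observe(): the state, without advancing time (a new reading comes with each control period).
- imaging.get_image(name): name is "scene" or "side" or "wrist"; returns (picture, depth): 480x640x3 uint8, red, green, blue; 480x640 float32, m along the optical axis (not along the pixel's ray), 0 where there is no reading.
- imaging.camera_params(name): a dict with "camera_matrix" (3x3 intrinsics, pixels), "dist" ([k1, k2, p1, p2, k3] as OpenCV has them; the pictures are not rectified), "origin" and "rotation" of the camera in the world; the wrist camera has in their place "tool_from_camera" (4x4, takes a point from camera to tool coordinates, whose origin is the TCP and whose axes are the flange's). Camera axes: x right, y up, looking along -z (the intrinsics and any distortion apply to the point x, -y, -z); pixel columns grow to the right and rows downward; lengths in m; the calibration is good to about 2 mm. A picture is of the moment at which its call begins: read the wrist's pose just before it. camera_params takes no time and is no camera call.
- arm.sign_off(): hands the job in; it is judged then, once.
The state is a dict: "clock": time; "joints": joint angles; "dq": joint speeds; "joint_efforts": joint torques, N m; "position": TCP position; "ee_rot": TCP orientation; "force": force on the tool from outside, world axes, zero at the start; "ft_torque": the same for the moment, N m; "width": opening from 0.0 (shut) to 1.0 (fully open); "gripper_force": force on a finger pad.
Only numpy, scipy, OpenCV 4.12 (cv2) and the standard library are available. Lean on these libraries where they do the work, as an engineer would, in place of code of your own. Each camera call takes 0.05 s, during which the arm holds its last target. There are 200 camera calls.

TASK

The desk label printer prints faintly because its print-head pressure knob is slack. Turn the small knob sunk in the round well on the printer's front deck clockwise until you feel it come up firm against the head spring, finger-tight and not forced beyond that, let it go, then press the round feed button beside it fully in to run a test label. Do not jam the gripper against the printer, and leave the stapler, the label roll and the phone where they are.

Things in the scene. Friction and masses are not known exactly. Their poses are not given: they have to be found in the camera images.
- printer: Charcoal desktop label printer, fixed to the desk, 250 mm deep (its x), 210 mm wide (y), 166 mm high; origin at the centre of its underside, x points from its front (label slot) to its rear, z up. Its front half is a flat deck 150 mm above the desk; the rear half is the closed paper-bay cover, 16 mm higher.
- well_rim (a point): Centre of the mouth of the round knob well, level with the deck. The well is 72 mm across, 22 mm deep, straight-walled and flat-floored; the knob's upright axis is its axis. The gap from the flat faces of the knob's bar to the wall is 31 mm, so fingers go in only partly open: anything more than 36 mm from the axis strikes the deck.
- knob_grip (a point): The knob's grip point, on its axis, 8 mm below the deck, 14 mm above the well floor. Light grey plastic: a round skirt 30 mm across, its top 6 mm above the floor; on it a bar to pinch, 28 mm long, 10 mm thick, its top 21 mm above the floor (1 mm below the deck). The point's x runs along the bar (to a black pointer line), y across its flat faces, z up.
- knob (a joint): Turn of the knob, rad, 0 to 2.5, growing clockwise seen from above (the grip point's yaw falls alike); starts at 0 to 0.3. Slack, it turns against a steady 0.08 N m of friction. Somewhere between 0.6 and 1.8, unseen, it meets the head spring; past that the resistance climbs 0.8 N m per rad on top of the friction. See controls for how tight.
- controls: The fixed plate that carries knob and button, same origin and axes as the printer. Firm: 0.05 N m above the slack friction (0.06 rad past meeting the spring). Forced, spoiled: 0.28 N m above it (0.35 rad past). Half-way is best. Let go, the knob may spring back a little and friction then keeps it tight. If one wrist turn is too short, let go, turn back, regrip.
- feed_top (a point): Centre of the top of the round grey feed button, 22 mm across, in a black collar on the deck 108 mm from the knob's axis towards the printer's own -y.
- feed (a joint): How far the feed button is pressed, in m: 0 out, 0.005 fully in. It takes about 4 N to press fully in and springs back.
- stapler: Black desk stapler lying to the printer's left (+y side), 135 x 36 x 55 mm; origin at the centre of its underside. Bystander.
- label_roll: Spare roll of white labels standing on its end to the printer's right (-y side), 90 mm across, 55 mm high; origin at the centre of its underside. Bystander.
- phone: Black mobile phone lying on the desk at the printer's right front, 150 x 73 x 8 mm; origin at the centre of its underside. Bystander.

How it is judged:
On the way, in this order (a step that is already met when the one before it is completed fails the run):
1. the knob is turned up firm against the head spring and then let go (contact force between knob_c3 and spring_arm_c0 above 3 N and contact force between the fingers and knob below 0.1 N), for 0.2 s.
2. the feed button is pressed fully in, with the knob still firm (value of joint feed above 0.004 m and contact force between knob_c3 and spring_arm_c0 above 3 N), for 0.1 s.
At the end, for the whole second after the job is handed in: The knob rests firm against the head spring (its dog bears on the spring arm with more than 3 N, 0.036 N m), the feed button has been pressed at least 4 of its 5 mm and is out again (within 1.5 mm), and nothing is touched (contact force between knob_c3 and spring_arm_c0 above 3 N and value of joint feed below 0.0015 m and velocity of joint knob below 0.05 rad/s).
It fails at once if the knob is forced: more than 23.5 N of its dog on the spring arm (0.28 N m) (contact force between knob_c3 and spring_arm_c0 above 23.5 N).
It fails at once if the gripper is jammed against the printer with more than 25 N (contact force between any of the fingers, the arm and printer above 25 N).
It fails at once if the feed button is hit with more than 25 N (contact force between the fingers and feed above 25 N).
It fails at once if the stapler, the label roll or the phone is moved by more than 15 mm (distance of any of stapler, label_roll, phone from where it was at the start of the episode above 0.015 m).
It also fails if it takes over 72 s, if anything falls off the work surface, if the arm or the gripper's body presses on something with over 40 N, if the wrist force passes 120 N, or if a joint passes its speed limit or range.

## Working session

There is one attempt and no reset: what is moved stays moved. The work goes in short steps, Python scripts to look and compute and a tool call to move; the robot and the scene stay as the last step left them, time stands still between calls to the robot, and variables do not carry over. Pictures are saved under pics/ and viewed, at most 10 in all, crops included, and the job is handed in when it is done.

Besides the shell and the picture viewer there is one more tool, called as name(argument=value, ...) on one line, values as JSON. apply_moves: Moves the arm, as the interface text tells. Its arguments: {"type":"object","properties":{"commands":{"type":"array"},"newtons":{"type":"number"}},"required":["commands"]}

```bash
mkdir -p pics; cat > h.py <<'E'
import numpy as np, cv2
from cell import observe, imaging, arm
from scipy.spatial.transform import Rotation as R
def grab(name,fn=None):
    s=observe(); p,d=imaging.get_image(name); c=imaging.camera_params(name)
    if name=="wrist":
        T=np.eye(4);T[:3,:3]=R.from_rotvec(s["ee_rot"]).as_matrix();T[:3,3]=s["position"]
        T=T@np.array(c["tool_from_camera"]); 
    else:
        T=np.eye(4);T[:3,:3]=np.array(c["rotation"]);T[:3,3]=c["origin"]
    if fn: cv2.imwrite(fn,p[:,:,::-1]); np.savez(fn+".npz",p=p,d=d,T=T,K=np.array(c["camera_matrix"]),D=np.array(c["dist"]))
    return p,d,T
def world(fn,uv,z=None):
    f=np.load(fn+".npz"); out=[]
    for u,v in uv:
        x,y=cv2.undistortPoints(np.array([[[u,v]]],float),f["K"],f["D"])[0,0]
        r=f["T"][:3,:3]@np.array([x,-y,-1.]); o=f["T"][:3,3]
        t=(z-o[2])/r[2] if z is not None else np.median(f["d"][int(v)-1:int(v)+2,int(u)-1:int(u)+2])
        out.append(o+t*r)
    return np.array(out)
E
python3 - <<'E'
from h import *
s=observe();print(s["position"],s["ee_rot"],s["clock"],arm.grasp_offset,s["width"])
for n in("scene","side"):
    p,d,T=grab(n,f"pics/{n}0.png");print(n,T[:3,3],T[:3,2])
E
```

```text
[ 0.13730022 -0.60914613  0.19346698] [-3.12076566e+00 -3.47425629e-01  4.66899676e-04] 0.0 0.0188 0.9950071287989734
scene [0.74774187 0.33870223 0.81335946] [2.48705519 2.48705519 2.48705519]
side [0.42796463 0.25295414 0.90598133] [-2.51120923 -2.51120923 -2.51120923]
```

View pics/scene0.png

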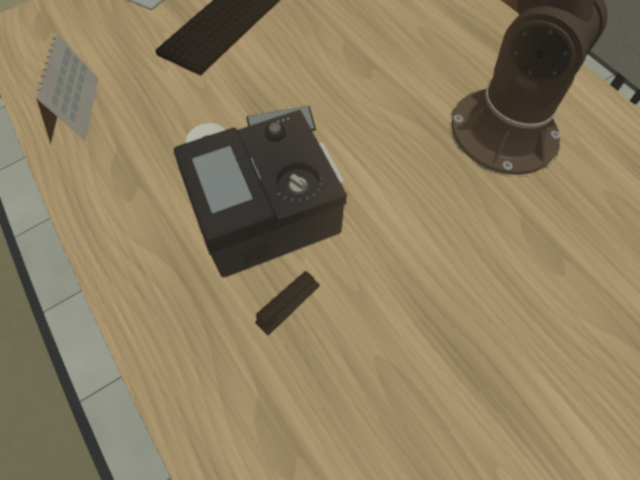

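The scene view shows the printer with the knob at about (298,183) and the feed button at about (275,129). The stapler is at (287,302), with the phone and roll behind the printer. The camera's rotation is a rotation vector, so I need to fix that in the helper.

```bash
sed -i 's/T\[:3,:3\]=np.array(c\["rotation"\])/r=np.array(c["rotation"]);T[:3,:3]=R.from_rotvec(r).as_matrix() if r.ndim==1 else r/' h.py
python3 - <<'E'
from h import *
p,d,T=grab("scene","pics/scene1.png");grab("side","pics/side1.png")
k=world("pics/scene1.png",[(298,183)],.149);b=world("pics/scene1.png",[(275,129)],.155)
print(k,b,np.linalg.norm((k-b)[0,:2]));print(world("pics/scene1.png",[(298,183),(275,129),(300,150),(287,302),(320,205)]))
c=cv2.resize(p[100:220,220:380],None,fx=5,fy=5,interpolation=2);cv2.imwrite("pics/crop1.png",c[:,:,::-1])
E
```

```text
[[ 0.52369763 -0.05201278  0.149     ]] [[ 0.49614163 -0.17222319  0.155     ]] 0.12332832485063887
[[ 0.52278129 -0.05361081  0.14628277]
 [ 0.50212938 -0.16006384  0.17066808]
 [ 0.48202623 -0.11003399  0.14886655]
 [ 0.64008629  0.08631615  0.04851104]
 [ 0.5165412   0.00496018  0.14730489]]
```

View pics/crop1.png

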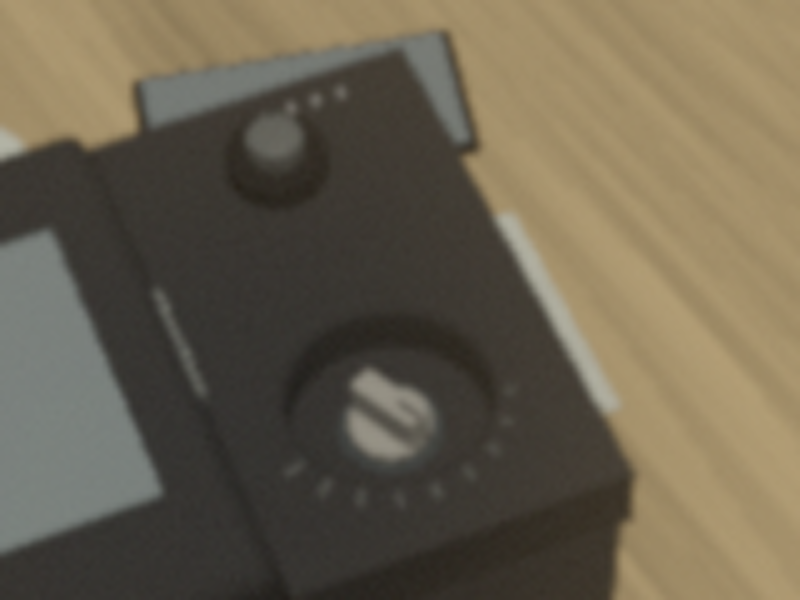

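The button stands about 20 mm above the deck, with its top at z≈0.17, and the knob is near (0.523,-0.054). I'll move above the knob with the fingers narrowed.

apply_moves(commands=[[24,0.4,0.6,0.6,0],[24,0.4,0.7,0.5,0],[24,0.5,0.75,0.3,0],[24,0.55,0.8,0.2,0],[24,0.55,0.8,0.1,0],[24,0.55,0.8,0,0],[24,0.55,0.8,0,0],[24,0.55,0.8,0,0],[24,0.55,0.8,0,0],[24,0.55,0.8,0,0],[24,0.55,0.8,0,0],[24,0.55,0.7,0,0]], newtons=25)

```text
clock: 1.7
position: [0.5132, -0.0588, 0.2963]
ee_rot: [3.122, 0.348, 0.0]
force: [-0.5, -0.8, -0.1]
width: 0.238
gripper_force: 0.0
```

```bash
python3 - <<'E'
from h import *
p,d,T=grab("wrist","pics/w1.png");s=observe();print(s["position"],s["ee_rot"],s["joints"],s["clock"],s["force"],s["ft_torque"],T)
E
```

```text
[ 0.51648123 -0.05170673  0.29614652] [-3.11703374 -0.35855091 -0.0043125 ] [ 0.36015937  0.22664216 -0.44426181  1.63853069  0.09622879  1.29639185
 -1.44178017] 1.75 [2.97240467 5.34373544 0.72874909] [ 0.4826904  -0.20539794 -0.01101396] [[ 2.19912204e-01  9.31654776e-01  2.89236927e-01  5.91504164e-01]
 [-9.75519381e-01  2.09796081e-01  6.59358977e-02 -4.21338766e-02]
 [ 7.48720185e-04 -2.96656337e-01  9.54984009e-01  4.87920342e-01]
 [ 0.00000000e+00  0.00000000e+00  0.00000000e+00  1.00000000e+00]]
```

View pics/w1.png

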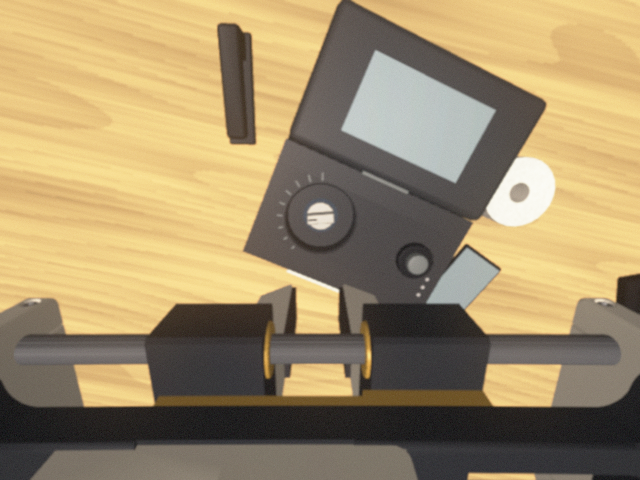

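The wrist view shows the knob at about (320,215), the well rim around it and the button top at (418,264). The roll and phone are at the right. I'll enlarge it for the bar angle.

```bash
python3 - <<'E'
from h import *
p=np.load("pics/w1.png.npz")["p"]
c=cv2.resize(p[170:290,280:440],None,fx=5,fy=5,interpolation=2);cv2.imwrite("pics/w1c.png",c[:,:,::-1])
E
```

```text
(no output)
```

View pics/w1c.png

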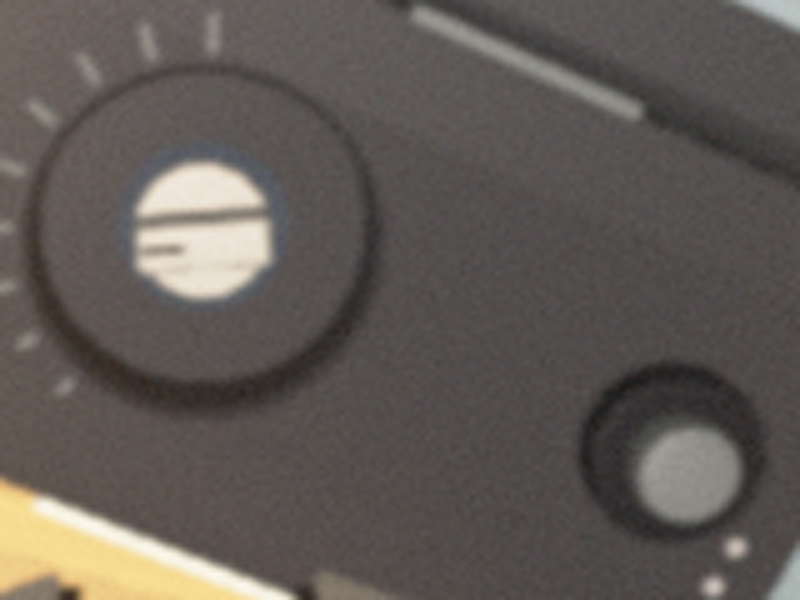

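```bash
python3 - <<'E'
from h import *
f="pics/w1.png"; px=lambda L:[(280+a/5-.4,170+b/5-.4) for a,b in L]
print("bar",world(f,px([(204,242)]),.149)); print("depth",world(f,px([(204,242),(300,350),(690,475)])))
L=world(f,px([(140,250),(183,248),(138,222),(270,212)]),.149);
for a,b in((0,1),(2,3)): v=L[a]-L[b];print("yaw pointer",np.arctan2(v[1],v[0]))
b=world(f,px([(690,475)]),.170);print("btn",b, np.linalg.norm((b-world(f,px([(204,242)]),.149))[0,:2]))
print("rim",world(f,px([(35,228),(378,228),(204,65),(204,385)]),.15))
l=world(f,px([(415,12),(640,112)]),.15);v=l[0]-l[1];print("printer yaw y axis",np.arctan2(v[1],v[0]))
s=observe();print(s["position"],s["ee_rot"],s["dq"].round(3) if hasattr(s["dq"],'round') else s["dq"],s["force"])
print(world("pics/scene1.png",[(298.3,182)],.149))
E
```

```text
bar [[ 0.5199332  -0.06204353  0.149     ]]
depth [[ 0.52022745 -0.06196168  0.15039338]
 [ 0.49633015 -0.08985509  0.12939029]
 [ 0.49934446 -0.16788375  0.17190951]]
yaw pointer 1.8398335950825977
yaw pointer 1.869105055639198
btn [[ 0.49878758 -0.1686436   0.17      ]] 0.10867709549894433
rim [[ 0.51531572 -0.02706376  0.15      ]
 [ 0.5309782  -0.09660183  0.15      ]
 [ 0.5556426  -0.05387124  0.15      ]
 [ 0.48972054 -0.06893775  0.15      ]]
printer yaw y axis 1.3878713079146408
[ 0.51648123 -0.05170673  0.29614652] [-3.11703374 -0.35855091 -0.0043125 ] [ 0.048 -0.044  0.018  0.068 -0.045 -0.002  0.161] [2.97240467 5.34373544 0.72874909]
[[ 0.52214551 -0.05346528  0.149     ]]
```

The picture was taken while the arm was still settling. I'll turn +1.63 rad so the fingers straddle the bar, descend a bit, settle and look again.

apply_moves(commands=[[24,0,0,-0.2,0.36],[24,0,0,-0.2,0.36],[24,0,0,-0.2,0.36],[24,0,0,-0.2,0.36],[24,0,0,-0.2,0.36],[24,0,0,-0.1,0.36],[24,0,0,0,0.36],[24,0,0,0,0.36],[24,0,0,0,0.36],[24,0,0,0,0],[24,0,0,0,0],[24,0,0,0,0]])

```text
clock: 3.25
position: [0.5124, -0.0607, 0.2302]
ee_rot: [1.904, 2.499, -0.0]
force: [0.8, -0.1, 0.2]
width: 0.24
gripper_force: 0.0
```

```bash
python3 - <<'E'
from h import *
p,d,T=grab("wrist","pics/w2.png");s=observe();print(s["position"],s["ee_rot"],s["joints"],s["dq"],s["force"],s["ft_torque"],T[:3,3])
E
```

```text
[ 0.51244335 -0.06069592  0.23026767] [ 1.90311358e+00  2.49939626e+00 -1.04164134e-04] [ 0.56917363  0.3116845  -0.70841102  1.73900336  0.2184545   1.17128326
  0.06817632] [ 1.99801590e-03 -1.90605742e-05 -9.77728753e-04 -1.28174262e-03
  2.27881568e-03 -1.57431210e-03  8.50925128e-03] [0.16593442 0.58980184 1.35441035] [-0.0497454  -0.13384555  0.04167667] [0.49064295 0.01598452 0.42178665]
```

View pics/w2.png

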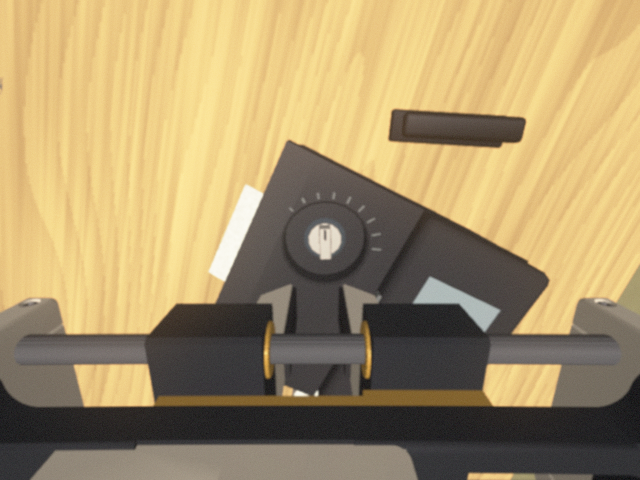

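The bar now stands upright in the image at about (325,240), in line with the fingers. I'll enlarge it to measure.

```bash
python3 - <<'E'
from h import *
p=np.load("pics/w2.png.npz")["p"]
c=cv2.resize(p[190:290,265:385],None,fx=6,fy=6,interpolation=2);cv2.imwrite("pics/w2c.png",c[:,:,::-1])
E
```

```text
(no output)
```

View pics/w2c.png

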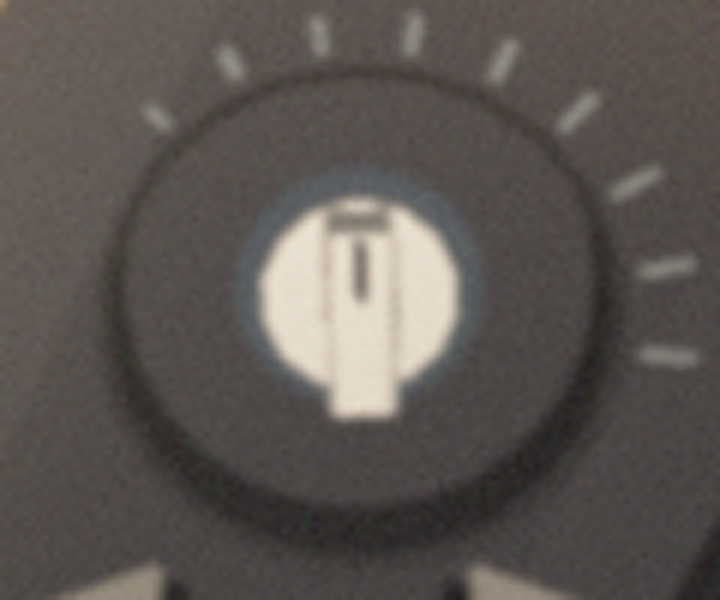

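```bash
python3 - <<'E'
from h import *
f="pics/w2.png"; px=lambda L:[(265+a/6-.4,190+b/6-.4) for a,b in L]
w=world(f,px([(359,230),(365,415)]),.149);print("bar",w.mean(0),np.linalg.norm(w[0]-w[1])); v=w[0]-w[1];print(np.arctan2(v[1],v[0]))
w=world(f,px([(108,290),(610,290),(361,68),(361,548)]),.15);print("rim",w.mean(0),np.linalg.norm(w[0]-w[1]),np.linalg.norm(w[2]-w[3]))
w=world(f,px([(258,293),(462,293),(360,195)]),.134);print("skirt",w,np.linalg.norm(w[0]-w[1]))
s=observe();X=R.from_rotvec(s["ee_rot"]).as_matrix();print("toolx yaw",np.arctan2(X[1,0],X[0,0]),X[:,2])
E
```

```text
bar [ 0.51911903 -0.06182999  0.149     ] 0.027770050181773958
1.87708276606919
rim [ 0.51791039 -0.05871174  0.15      ] 0.07143073551345201 0.0714863668389193
skirt [[ 0.50423836 -0.06558868  0.134     ]
 [ 0.53389578 -0.05744151  0.134     ]
 [ 0.5149591  -0.04695279  0.134     ]] 0.030756124111594924
toolx yaw 1.8400409924115644 [ 5.87763908e-05 -1.28105503e-04 -9.99999990e-01]
```

apply_moves(commands=[[24,0.1,0,-0.3,0.06],[24,0,0,-0.4,0],[24,0,0,-0.4,0],[24,0,0,-0.15,0],[24,0,0,0,0],[24,0,0,0,0]])

```text
clock: 4.05
position: [0.5191, -0.0605, 0.1559]
ee_rot: [1.863, 2.529, 0.001]
force: [0.7, 0.4, -0.7]
width: 0.238
gripper_force: 0.0
```

```bash
python3 - <<'E'
from h import *
p,d,T=grab("wrist","pics/w3.png");s=observe();print(s["position"],s["force"],s["ft_torque"])
c=cv2.resize(p[200:350,220:420],None,fx=4,fy=4,interpolation=2);cv2.imwrite("pics/w3c.png",c[:,:,::-1])
E
```

```text
[ 0.51912373 -0.0606178   0.15600713] [-0.71089445  0.2365428   0.490127  ] [ 0.00798073 -0.14715684  0.02033652]
```

View pics/w3c.png

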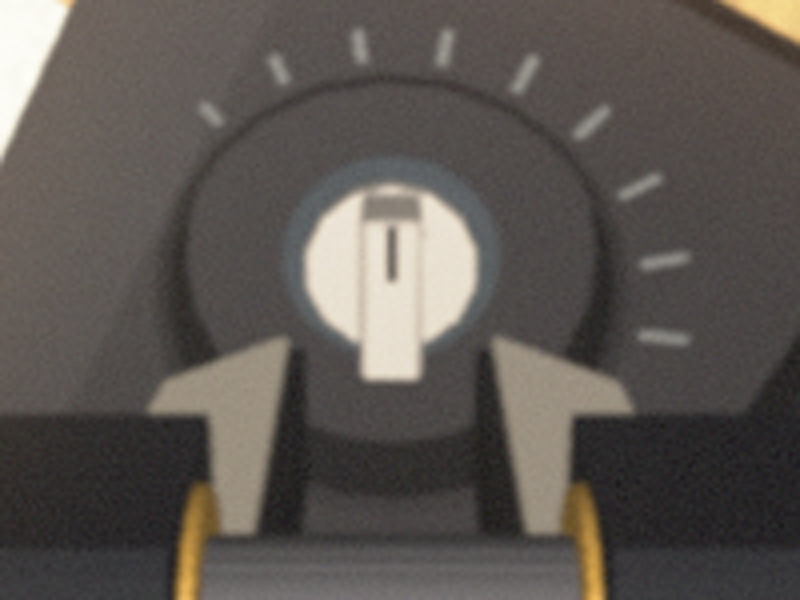

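The fingertips, with inner corners at crop (290,340) and (493,340), are laterally centred on the bar at 391. I'll check the offset along the bar.

```bash
python3 - <<'E'
from h import *
f="pics/w3.png"; px=lambda L:[(220+a/4-.4,200+b/4-.4) for a,b in L]
s=observe();X=R.from_rotvec(s["ee_rot"]).as_matrix();P=np.array(s["position"])
t=lambda L,z:((world(f,px(L),z)-P)@X).round(4)
print("tips",t([(290,340),(493,340)],.156)); print("bar",t([(391,222),(391,380)],.149)); print("skirt",t([(303,265),(480,265),(391,183)],.134))
print("rim",t([(170,262),(612,262),(391,78)],.15))
z=np.load(f+".npz")["d"];print(z[283:300:3,286:294:2])
print(imaging.camera_params("wrist")["tool_from_camera"])
E
```

```text
tips [[-0.005  -0.0164 -0.    ]
 [-0.005   0.0155  0.    ]]
bar [[ 0.0122 -0.0005  0.007 ]
 [-0.0153 -0.0005  0.007 ]]
skirt [[-0.0008 -0.0156  0.022 ]
 [-0.0008  0.0148  0.022 ]
 [ 0.014  -0.0005  0.022 ]]
rim [[ 0.0058 -0.0357  0.006 ]
 [ 0.0058  0.0346  0.0061]
 [ 0.0357 -0.0005  0.006 ]]
[[0.23679185 0.23606995 0.23698966 0.23691376]
 [0.16898325 0.16945632 0.17009157 0.23644224]
 [0.16654886 0.16653627 0.16599983 0.16931637]
 [0.16187441 0.16393049 0.16194811 0.16745125]
 [0.15940017 0.15911667 0.16011204 0.1630617 ]
 [0.15705524 0.15614885 0.15902536 0.15981534]]
[[-3.39028501e-04  9.54607265e-01  2.97867175e-01  7.97525821e-02]
 [ 9.99999877e-01  4.31262132e-04 -2.43925855e-04 -6.67849483e-04]
 [-3.61312226e-04  2.97867056e-01 -9.54607294e-01 -1.91549014e-01]
 [ 0.00000000e+00  0.00000000e+00  0.00000000e+00  1.00000000e+00]]
```

```bash
python3 - <<'E'
from h import *
f="pics/w3.png"; s=observe();X=R.from_rotvec(s["ee_rot"]).as_matrix();P=np.array(s["position"])
for v in (286,288,291,296,302,310,320):
  L=[(u,v) for u in (270,280,286,289,292,294,320,344,348,352,360)]
  w=(world(f,L)-P)@X; print(v,[tuple((q*1000).round(0).astype(int)) for q in w])
E
```

```text
286 [(np.int64(-15), np.int64(-34), np.int64(21)), (np.int64(-18), np.int64(-27), np.int64(27)), (np.int64(10), np.int64(-17), np.int64(-36)), (np.int64(10), np.int64(-15), np.int64(-36)), (np.int64(9), np.int64(-14), np.int64(-33)), (np.int64(-18), np.int64(-17), np.int64(27)), (np.int64(-9), np.int64(1), np.int64(6)), (np.int64(10), np.int64(13), np.int64(-35)), (np.int64(10), np.int64(15), np.int64(-36)), (np.int64(-18), np.int64(24), np.int64(26)), (np.int64(-18), np.int64(30), np.int64(27))]
288 [(np.int64(-15), np.int64(-33), np.int64(17)), (np.int64(10), np.int64(-19), np.int64(-38)), (np.int64(10), np.int64(-16), np.int64(-38)), (np.int64(10), np.int64(-15), np.int64(-39)), (np.int64(9), np.int64(-14), np.int64(-36)), (np.int64(9), np.int64(-13), np.int64(-35)), (np.int64(-10), np.int64(1), np.int64(6)), (np.int64(9), np.int64(13), np.int64(-37)), (np.int64(10), np.int64(15), np.int64(-38)), (np.int64(10), np.int64(17), np.int64(-38)), (np.int64(-20), np.int64(30), np.int64(27))]
291 [(np.int64(-16), np.int64(-33), np.int64(14)), (np.int64(10), np.int64(-19), np.int64(-41)), 
[... 1708 characters left out ...]
64(1), np.int64(26)), (np.int64(8), np.int64(11), np.int64(-58)), (np.int64(10), np.int64(13), np.int64(-61)), (np.int64(10), np.int64(15), np.int64(-61)), (np.int64(10), np.int64(18), np.int64(-61))]
320 [(np.int64(33), np.int64(-14), np.int64(-109)), (np.int64(10), np.int64(-16), np.int64(-70)), (np.int64(8), np.int64(-14), np.int64(-67)), (np.int64(8), np.int64(-13), np.int64(-67)), (np.int64(7), np.int64(-11), np.int64(-65)), (np.int64(1), np.int64(-12), np.int64(-53)), (np.int64(-37), np.int64(1), np.int64(13)), (np.int64(8), np.int64(11), np.int64(-66)), (np.int64(8), np.int64(12), np.int64(-67)), (np.int64(10), np.int64(14), np.int64(-70)), (np.int64(10), np.int64(17), np.int64(-70))]
```

The finger pads appear about 36 mm above the reported TCP, so I'll cross-check with the fixed cameras' depth.

```bash
python3 - <<'E'
from h import *
s=observe();X=R.from_rotvec(s["ee_rot"]).as_matrix();P=np.array(s["position"]);out=[]
for n in("scene","side"):
  fn=f"pics/{n}2.png";p,d,T=grab(n,fn);f=np.load(fn+".npz")
  v,u=np.mgrid[0:480,0:640];q=cv2.undistortPoints(np.stack([u,v],-1).reshape(-1,1,2).astype(float),f["K"],f["D"])[:,0]
  dd=d.ravel();W=T[:3,3]+(np.c_[q[:,0],-q[:,1],-np.ones(len(q))]*dd[:,None])@T[:3,:3].T
  t=(W-P)@X
  m=(dd>0)&(abs(t[:,0])<16)&(abs(t[:,0])<.016)&(abs(t[:,1])<.045)&(t[:,2]<.0)
  print(n,m.sum())
  for z in range(-110,0,8):
    k=m&(t[:,2]*1000>=z)&(t[:,2]*1000<z+8)
    if k.sum(): print(z,k.sum(),(t[k].min(0)*1000).round(),(t[k].max(0)*1000).round())
  c=P+0*P; uv=cv2.projectPoints(np.array([T[:3,:3].T@(P-T[:3,3])])*[1,-1,-1],np.zeros(3),np.zeros(3),f["K"],f["D"])[0].ravel().astype(int);print("tcp px",uv)
  x,y=uv;x0=max(0,x-80);y0=max(0,y-100);out.append(cv2.resize(p[y0:y0+150,x0:x0+130],(390,450),interpolation=2));print(x0,y0)
cv2.imwrite("pics/chk.png",np.hstack(out)[:,:,::-1])
E
```

```text
scene 3059
-110 34 [ -15.  -15. -110.] [  16.   43. -102.]
-102 30 [ -13.  -17. -102.] [ 15.  42. -94.]
-94 15 [  5. -14. -94.] [ 12.  42. -87.]
-86 12 [  0. -14. -86.] [  6. -12. -79.]
-78 4 [ 11. -22. -72.] [ 12.  28. -71.]
-70 35 [ -7. -27. -70.] [ 12.  30. -62.]
-62 39 [ -5. -28. -62.] [ 12.  30. -54.]
-54 53 [  2. -27. -54.] [ 13.  29. -46.]
-46 42 [ -1. -27. -46.] [ 12.  27. -38.]
-38 17 [  1. -18. -37.] [ 12.  19. -31.]
tcp px [297 176]
217 76
side 2170
-86 8 [ -1. -13. -81.] [  3.  13. -79.]
-78 3 [ -1. -14. -78.] [  4.  11. -77.]
-62 10 [ -6. -14. -61.] [  9.  13. -54.]
-54 16 [  7. -24. -54.] [ 10.  26. -46.]
-46 27 [ -2. -23. -45.] [ 10.  23. -39.]
-38 12 [ -0. -17. -38.] [  9.  19. -33.]
tcp px [373 205]
293 105
```

View pics/chk.png

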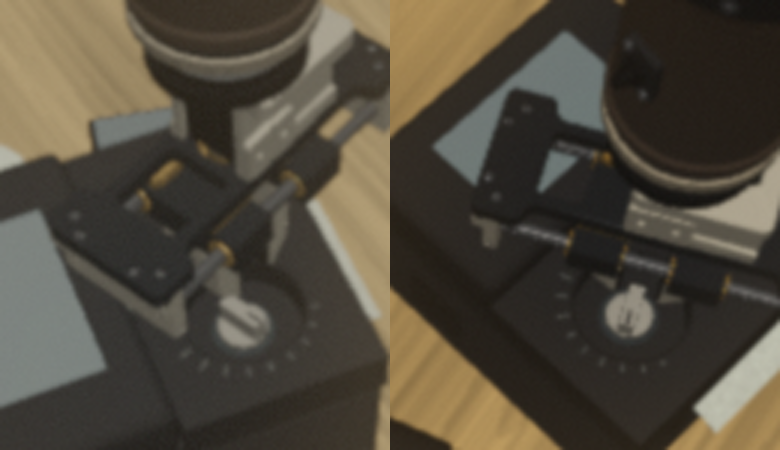

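All three cameras agree that the fingertips are about 35 mm above the reported TCP, and they are well centred. I'll descend accordingly in stages, watching the force.

apply_moves(commands=[[24,0,0,-0.2,0],[24,0,0,-0.2,0],[24,0,0,-0.15,0],[24,0,0,-0.05,0],[24,0,0,-0.05,0],[24,0,0,0,0]])

```text
clock: 4.95
position: [0.5185, -0.0607, 0.1162]
ee_rot: [-1.863, -2.529, -0.0]
force: [0.0, -0.9, 0.1]
width: 0.238
gripper_force: 0.0
```

```bash
cat > tip.py <<'E'
from h import *
fn="pics/wt.png";p,d,T=grab("wrist",fn);s=observe();X=R.from_rotvec(s["ee_rot"]).as_matrix();P=np.array(s["position"]);f=np.load(fn+".npz")
v,u=np.mgrid[0:480,0:640];q=cv2.undistortPoints(np.stack([u,v],-1).reshape(-1,1,2).astype(float),f["K"],f["D"])[:,0]
dd=d.ravel();W=T[:3,3]+(np.c_[q[:,0],-q[:,1],-np.ones(len(q))]*dd[:,None])@T[:3,:3].T;t=(W-P)@X
m=(dd>0)&(abs(t[:,0]-.01)<.002)&(abs(t[:,1])<.045)&(abs(t[:,1])>.004)&(t[:,2]<-.025)&(t[:,2]>-.06)
print("pos",P,"F",s["force"],"M",s["ft_torque"],"w",s["width"],"tool z low",np.sort(t[m,2])[-20:].round(4))
print("tip world z",P[2]-np.median(np.sort(t[m,2])[-20:]))
print("toolx yaw",np.arctan2(X[1,0],X[0,0]),"j7",s["joints"][6])
E
python3 tip.py
```

```text
pos [ 0.51862063 -0.06067577  0.11639138] F [ 0.70587826 -0.46920789 -0.02253076] M [ 0.04567262 -0.16153064  0.0057052 ] w 0.23801175906330135 tool z low [-0.0321 -0.032  -0.031  -0.0308 -0.0302 -0.0299 -0.0297 -0.0287 -0.0285
 -0.0276 -0.0274 -0.0274 -0.0271 -0.027  -0.0268 -0.0268 -0.0268 -0.0267
 -0.0258 -0.0255]
tip world z 0.14391848553895548
toolx yaw 1.8717400110541447 j7 -0.006067908364918334
```

apply_moves(commands=[[24,0,0,-0.05,0],[24,0,0,-0.05,0],[24,0,0,-0.05,0],[24,0,0,-0.04,0],[24,0,0,0,0]])

```text
clock: 5.62
position: [0.5183, -0.0607, 0.1046]
ee_rot: [-1.863, -2.529, 0.0]
force: [-0.5, 0.1, -0.4]
width: 0.239
gripper_force: 0.0
```

```bash
python3 tip.py; python3 - <<'E'
from h import *
p=np.load("pics/wt.png.npz")["p"];cv2.imwrite("pics/w4c.png",cv2.resize(p[200:350,220:420],None,fx=4,fy=4,interpolation=2)[:,:,::-1])
E
```

```text
pos [ 0.51841862 -0.06068531  0.1047548 ] F [-0.29690043 -0.51456035  0.56746787] M [-0.0041717  -0.18993021  0.02255383] w 0.2394120436392973 tool z low [-0.0251 -0.0251 -0.0251 -0.0251 -0.0251 -0.0251 -0.0251 -0.0251 -0.0251
 -0.0251 -0.0251 -0.025  -0.025  -0.025  -0.025  -0.025  -0.025  -0.025
 -0.025  -0.025 ]
tip world z 0.12981201097680317
toolx yaw 1.8717298414814971 j7 -0.01796266683241305
```

View pics/w4c.png

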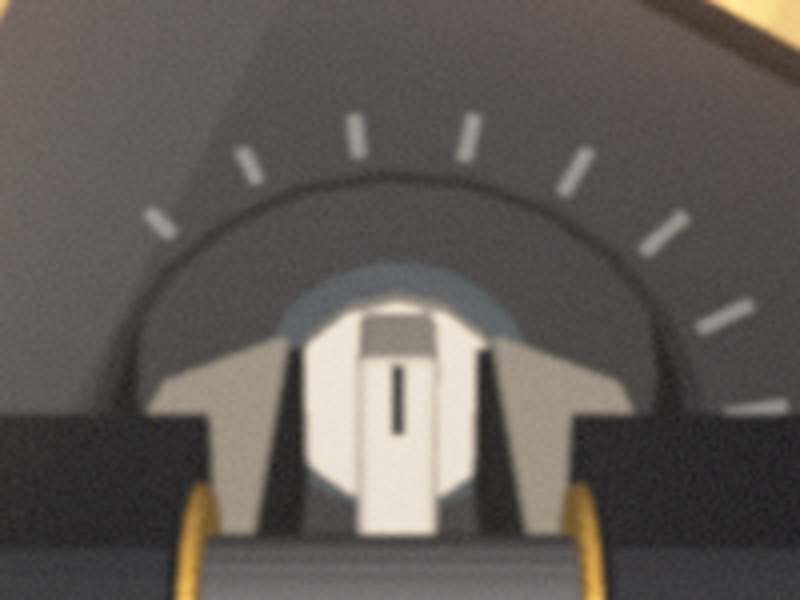

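The fingers straddle the bar inside the well. I'll lower slightly and close.

apply_moves(commands=[[24,0,0,-0.03,0],[0,0,0,0,0],[0,0,0,0,0],[0,0,0,0,0],[0,0,0,0,0],[0,0,0,0,0]], newtons=25)

```text
clock: 6.42
position: [0.5193, -0.0604, 0.1031]
ee_rot: [1.863, 2.529, 0.002]
force: [5.7, 0.5, -5.5]
width: 0.11
gripper_force: 25.0
```

```bash
cat > st.py <<'E'
from h import *
s=observe();X=R.from_rotvec(s["ee_rot"]).as_matrix()
print(s["clock"],"P",s["position"],"F",np.round(s["force"],2),"M",np.round(s["ft_torque"],3),"w",round(s["width"],3),"g",s["gripper_force"],"yaw",np.arctan2(X[1,0],X[0,0]),"j",np.round(s["joints"],3),"tau7",np.round(s["joint_efforts"][6],3))
E
python3 st.py
```

```text
6.425 P [ 0.51928452 -0.06043103  0.10313719] F [ 5.67  0.55 -5.51] M [ 0.251 -1.272 -0.026] w 0.11 g 24.99394565820694 yaw 1.8718561788273071 j [ 0.508  0.455 -0.66   1.893  0.349  0.909 -0.02 ] tau7 0.035
```

Gripped: the width matches the 10 mm bar. I'll relieve the small side force and turn 0.3 rad clockwise, which stays below the earliest forced point.

apply_moves(commands=[[0,0.015,0,0.01,0],[0,0,0,0,-0.1],[0,0,0,0,-0.1],[0,0,0,0,-0.1],[0,0,0,0,-0.1],[0,0,0,0,-0.1],[0,0,0,0,-0.1],[0,0,0,0,0],[0,0,0,0,0]])

```text
clock: 7.55
position: [0.5194, -0.0604, 0.1032]
ee_rot: [-2.22, -2.222, -0.0]
force: [5.1, 2.4, -10.6]
width: 0.105
gripper_force: 25.0
```

```bash
python3 st.py
```

```text
7.55 P [ 0.51936919 -0.06044231  0.10320795] F [  5.13   2.43 -10.64] M [ 0.323 -1.243 -0.026] w 0.105 g 24.98475193977356 yaw 1.5719516253158385 j [ 0.455  0.439 -0.587  1.895  0.305  0.897 -0.279] tau7 0.013
```

apply_moves(commands=[[0,0,0,-0.02,-0.05],[0,0,0,0,-0.05]])

```text
clock: 7.8
position: [0.5194, -0.0604, 0.1031]
ee_rot: [2.276, 2.165, 0.0]
force: [-0.2, 2.3, 3.7]
width: 0.104
gripper_force: 25.0
```

```bash
python3 st.py
```

```text
7.8 P [ 0.51944916 -0.06044731  0.10305518] F [-0.16  2.26  3.67] M [ 0.303 -0.051  0.117] w 0.104 g 25.00652253627777 yaw 1.5205139819981424 j [ 0.446  0.436 -0.574  1.896  0.299  0.894 -0.325] tau7 0.279
```

apply_moves(commands=[[0,0,0,0,-0.05],[0,0,0,0,-0.05]])

```text
clock: 8.05
position: [0.5194, -0.0605, 0.103]
ee_rot: [2.33, 2.107, 0.0]
force: [-0.9, 0.9, 5.5]
width: 0.102
gripper_force: 25.0
```

```bash
python3 st.py; python3 - <<'E'
from h import *
p,d,T=grab("wrist","pics/w5.png");cv2.imwrite("pics/w5c.png",cv2.resize(p[200:350,220:420],None,fx=4,fy=4,interpolation=2)[:,:,::-1])
E
```

```text
8.05 P [ 0.51944424 -0.06047675  0.10302891] F [-0.85  0.91  5.53] M [0.31  0.082 0.132] w 0.102 g 25.00742107629776 yaw 1.4703981174057876 j [ 0.437  0.434 -0.562  1.897  0.292  0.892 -0.369] tau7 0.283
```

View pics/w5c.png

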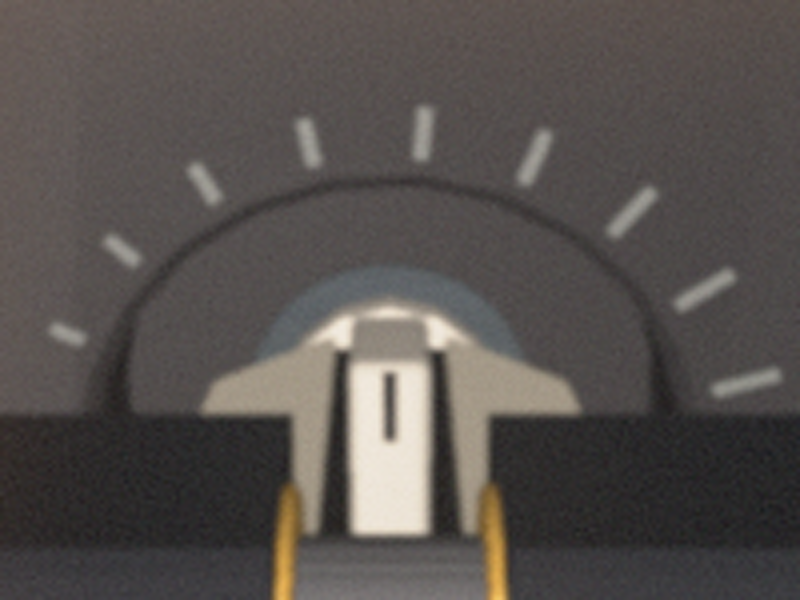

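The knob has turned with the gripper, and the pointer is still in line with the fingers. Torque is about 0.12 N m in motion, which is slack friction plus offset. I'll continue in small steps and read the torque.

apply_moves(commands=[[0,0,0,0,-0.08],[0,0,0,0,-0.08]])

```text
clock: 8.35
position: [0.5195, -0.0605, 0.103]
ee_rot: [2.413, 2.011, 0.001]
force: [-0.7, 1.5, 5.5]
width: 0.106
gripper_force: 25.0
```

```bash
cat > m.py <<'E'
from h import *
s=observe();X=R.from_rotvec(s["ee_rot"]).as_matrix()
print(s["clock"],"F",np.round(s["force"],1),"Mz",round(s["ft_torque"][2],3),"yaw",round(np.arctan2(X[1,0],X[0,0]),3),"tau7",round(s["joint_efforts"][6],3),"w",round(s["width"],3))
E
python3 m.py
```

```text
8.35 F [-0.7  1.5  5.5] Mz 0.089 yaw 1.39 tau7 0.51 w 0.106
```

apply_moves(commands=[[0,0,0,0,-0.08],[0,0,0,0,-0.08]])

```text
clock: 8.6
position: [0.5195, -0.0605, 0.103]
ee_rot: [2.491, 1.913, 0.001]
force: [-0.8, 1.6, 6.1]
width: 0.105
gripper_force: 25.0
```

```bash
python3 m.py
```

```text
8.6 F [-0.8  1.6  6.1] Mz 0.082 yaw 1.31 tau7 0.502 w 0.105
```

apply_moves(commands=[[0,0,0,0,-0.08],[0,0,0,0,-0.08]])

```text
clock: 8.85
position: [0.5195, -0.0605, 0.103]
ee_rot: [2.566, 1.812, 0.001]
force: [-0.0, 1.7, 5.0]
width: 0.104
gripper_force: 25.0
```

```bash
python3 m.py
```

```text
8.85 F [-0.   1.7  5. ] Mz 0.09 yaw 1.23 tau7 0.502 w 0.104
```

apply_moves(commands=[[0,0,0,0,-0.08],[0,0,0,0,-0.08]])

```text
clock: 9.1
position: [0.5196, -0.0605, 0.103]
ee_rot: [2.636, 1.708, 0.001]
force: [1.0, 1.9, 5.7]
width: 0.109
gripper_force: 25.0
```

```bash
python3 m.py
```

```text
9.1 F [1.  1.9 5.7] Mz 0.125 yaw 1.15 tau7 0.503 w 0.109
```

apply_moves(commands=[[0,0,0,0,-0.08],[0,0,0,0,-0.08]])

```text
clock: 9.35
position: [0.5196, -0.0605, 0.1031]
ee_rot: [2.702, 1.601, 0.001]
force: [0.8, 1.0, 5.0]
width: 0.104
gripper_force: 25.0
```

```bash
python3 m.py
```

```text
9.35 F [0.8 1.  5. ] Mz 0.074 yaw 1.07 tau7 0.504 w 0.104
```

apply_moves(commands=[[0,0,0,0,-0.08],[0,0,0,0,-0.08]])

```text
clock: 9.6
position: [0.5197, -0.0605, 0.103]
ee_rot: [2.764, 1.492, 0.001]
force: [-0.3, 0.9, 5.1]
width: 0.109
gripper_force: 25.0
```

```bash
python3 m.py
```

```text
9.6 F [-0.3  0.9  5.1] Mz 0.166 yaw 0.99 tau7 0.479 w 0.109
```

apply_moves(commands=[[0,0,0,0,-0.08]])

```text
clock: 9.72
position: [0.5196, -0.0605, 0.103]
ee_rot: [2.793, 1.437, 0.001]
force: [1.2, 2.1, 4.8]
width: 0.106
gripper_force: 25.0
```

```bash
cat > ma.py <<'E'
from h import *
L=[]
for i in range(6):
    s=observe();L.append(s["ft_torque"][2]);imaging.get_image("wrist")
print(np.round(L,3),np.mean(L)); 
E
python3 m.py;python3 ma.py
```

```text
9.725 F [1.2 2.1 4.8] Mz 0.17 yaw 0.95 tau7 0.455 w 0.106
[0.17  0.117 0.047 0.018 0.058 0.069] 0.07993509465918629
```

apply_moves(commands=[[0,0,0,0,-0.08],[0,0,0,0,-0.08]])

```text
clock: 10.28
position: [0.5197, -0.0605, 0.103]
ee_rot: [2.848, 1.325, 0.001]
force: [0.4, 1.1, 5.9]
width: 0.106
gripper_force: 25.1
```

```bash
python3 m.py
```

```text
10.275 F [0.4 1.1 5.9] Mz 0.234 yaw 0.871 tau7 0.417 w 0.106
```

Torque is climbing, about 0.14 N m above slack. One small step more, then release and hold for step 1.

apply_moves(commands=[[0,0,0,0,-0.08]])

```text
clock: 10.4
position: [0.5197, -0.0606, 0.1031]
ee_rot: [2.874, 1.268, 0.001]
force: [-0.1, 1.0, 6.2]
width: 0.106
gripper_force: 25.1
```

```bash
python3 m.py
```

```text
10.4 F [-0.1  1.   6.2] Mz 0.225 yaw 0.831 tau7 0.38 w 0.106
```

apply_moves(commands=[[24,0,0,0,0],[24,0,0,0,0],[24,0,0,0,0],[24,0,0,0,0],[24,0,0,0,0],[24,0,0,0,0]])

```text
clock: 11.15
position: [0.5193, -0.0607, 0.1024]
ee_rot: [2.874, 1.269, -0.0]
force: [-0.6, 0.3, 0.1]
width: 0.236
gripper_force: 0.0
```

```bash
python3 st.py; python3 - <<'E'
from h import *
p,d,T=grab("wrist","pics/w6.png")
# bar edges: bright run at successive rows between the fingers
for v in (292,298,304,310,316,322,328):
    r=p[v,290:350].mean(1); i=np.where(r>150)[0]+290; print(v,i.min() if len(i) else None,i.max() if len(i) else None,len(i))
E
```

```text
11.15 P [ 0.51931161 -0.06070625  0.102428  ] F [-0.65  0.28  0.07] M [-0.056 -0.055  0.01 ] w 0.236 g 0.0 yaw 0.8318112774419018 j [ 0.325  0.407 -0.408  1.907  0.207  0.869 -0.927] tau7 0.002
292 296 338 43
298 296 338 40
304 296 338 40
310 297 338 42
316 297 337 41
322 301 333 33
328 308 327 20
```

```bash
python3 - <<'E'
from h import *
for fn in("pics/wt.png","pics/w5.png","pics/w6.png"):
    f=np.load(fn+".npz");p=f["p"].astype(float).mean(2);z={"pics/wt.png":.149}.get(fn,.149);pts=[]
    for v in range(293,308,2):
        r=p[v,308:328].copy(); b=np.clip(r.max()-20-r,0,None); b[:2]=0;b[-2:]=0; pts.append((308+(b*np.arange(20)).sum()/b.sum(),v))
    w=world(fn,pts,.149);l=np.polyfit(np.arange(len(w)),w[:,:2],1)[0];print(fn,np.round([q[0] for q in pts],1),"yaw",np.arctan2(-l[1],-l[0]))
print(observe()["clock"])
E
```

```text
pics/wt.png [318.9 319.  318.9 318.9 318.9 318.9 318.9 318.9] yaw 1.870641981609348
pics/w5.png [317. 317. 317. 317. 317. 317. 317. 317.] yaw 1.4721403220978648
pics/w6.png [316.3 316.2 316.3 316.3 316.3 316.4 316.5 316.6] yaw 0.8546994751897679
11.2
```

Let go, the knob sprang back about 0.02 rad and stayed, which agrees with spring contact. I'll lift out, shut the fingers and go above the feed button.

apply_moves(commands=[[24,0,0,0.3,0],[24,0,0,0.4,0],[24,0,0,0.5,0],[0,-0.1,-0.5,0,0],[0,-0.1,-0.5,0,0],[0,-0.1,-0.5,0,0],[0,-0.05,-0.27,0,0],[0,0,0,0,0],[0,0,0,0,0],[0,0,0,0,0]])

```text
clock: 12.45
position: [0.4987, -0.1655, 0.1745]
ee_rot: [-2.872, -1.272, -0.001]
force: [-0.2, 0.1, -0.3]
width: 0.004
gripper_force: 0.0
```

```bash
python3 - <<'E'
from h import *
p,d,T=grab("wrist","pics/w7.png");s=observe();print(s["position"],s["width"],s["force"],s["clock"])
for n in("scene","side"): grab(n,f"pics/{n}7.png")
X=R.from_rotvec(s["ee_rot"]).as_matrix();P=np.array(s["position"])
for n in("wrist","scene","side"):
  fn="pics/w7.png" if n=="wrist" else f"pics/{n}7.png"
  f=np.load(fn+".npz");d=f["d"];T=f["T"];v,u=np.mgrid[0:480,0:640];q=cv2.undistortPoints(np.stack([u,v],-1).reshape(-1,1,2).astype(float),f["K"],f["D"])[:,0]
  dd=d.ravel();W=T[:3,3]+(np.c_[q[:,0],-q[:,1],-np.ones(len(q))]*dd[:,None])@T[:3,:3].T
  m=(dd>0)&(np.hypot(W[:,0]-.498,W[:,1]+.167)<.03)&(W[:,2]>.156)&(W[:,2]<.18)
  print(n,m.sum(), [(z/1000,int((m&(abs(W[:,2]-z/1000)<.001)).sum())) for z in range(156,180,2)])
  k=m&(W[:,2]>.168); print("top",W[k].mean(0) if k.any() else None, W[k].min(0) if k.any() else None,W[k].max(0) if k.any() else None)
  k=(dd>0)&(np.hypot(W[:,0]-P[0],W[:,1]-P[1])<.02)&(W[:,2]>.195)&(W[:,2]<.25); print("tip low",np.sort(W[k,2])[:8] if k.any() else None)
E
```

```text
[ 0.4986891  -0.16573657  0.17448338] 0.007241813385931463 [-0.20717329 -0.74438544 -0.14388796] 12.5
wrist 2090 [(0.156, 18), (0.158, 50), (0.16, 50), (0.162, 603), (0.164, 600), (0.166, 30), (0.168, 37), (0.17, 118), (0.172, 542), (0.174, 42), (0.176, 0), (0.178, 0)]
top [ 0.50087404 -0.16635171  0.171651  ] [ 0.48864597 -0.1777868   0.16812307] [ 0.51000787 -0.15747261  0.17379168]
tip low [0.20748515 0.20764624 0.20770745 0.20802966 0.20823425 0.20830609
 0.20833393 0.20836189]
scene 295 [(0.156, 6), (0.158, 25), (0.16, 63), (0.162, 81), (0.164, 15), (0.166, 10), (0.168, 24), (0.17, 52), (0.172, 19), (0.174, 0), (0.176, 0), (0.178, 0)]
top [ 0.49989585 -0.16604747  0.17011264] [ 0.48991509 -0.17704503  0.16817436] [ 0.51039434 -0.15542815  0.17243781]
tip low [0.20381939 0.20382286 0.20426658 0.20608044 0.20681542 0.2069879
 0.20701017 0.20705222]
side 289 [(0.156, 5), (0.158, 14), (0.16, 17), (0.162, 82), (0.164, 60), (0.166, 11), (0.168, 11), (0.17, 23), (0.172, 50), (0.174, 16), (0.176, 0), (0.178, 0)]
top [ 0.49963819 -0.16724991  0.17153513] [ 0.48935033 -0.17851076  0.16817463] [ 0.5100554  -0.15800856  0.17478946]
tip low [0.20950275 0.21052842 0.21053383 0.21180035 0.21333769 0.21382579
 0.2162262  0.21674208]
```

The button centre is at (0.4995,-0.1667) with its top at 0.171 and the collar at 0.162, and I'm within about 1 mm. I'll descend in stages.

apply_moves(commands=[[0,0.01,-0.02,-0.2,0],[0,0,0,-0.2,0],[0,0,0,-0.1,0],[0,0,0,-0.03,0],[0,0,0,-0.03,0],[0,0,0,0,0]])

```text
clock: 13.35
position: [0.4991, -0.1681, 0.141]
ee_rot: [2.874, 1.269, 0.0]
force: [-0.2, -0.2, 0.3]
width: 0.002
gripper_force: 0.0
```

apply_moves(commands=[[0,0,0,-0.02,0],[0,0,0,-0.02,0],[0,0,0,-0.02,0],[0,0,0,0,0]])

```text
clock: 13.85
position: [0.4991, -0.1682, 0.1373]
ee_rot: [2.874, 1.269, 0.0]
force: [0.6, -0.4, 2.2]
width: 0.005
gripper_force: 0.9
```

Contact, at about 2 N. Continuing down.

apply_moves(commands=[[0,0,0,-0.02,0],[0,0,0,-0.02,0],[0,0,0,0,0]])

```text
clock: 14.22
position: [0.4991, -0.1682, 0.1349]
ee_rot: [2.874, 1.269, 0.0]
force: [-0.9, 0.1, 3.9]
width: 0.0
gripper_force: 1.6
```

apply_moves(commands=[[0,0,0,-0.02,0],[0,0,0,-0.015,0],[0,0,0,0,0]])

```text
clock: 14.6
position: [0.4992, -0.1682, 0.1336]
ee_rot: [2.873, 1.269, 0.001]
force: [-3.7, 0.7, 12.7]
width: 0.006
gripper_force: 6.5
```

The force jumped to 12.7 N, so the button has bottomed out. I'll hold briefly, then lift clear.

apply_moves(commands=[[0,0,0,0,0],[0,0,0,0,0],[0,0,0,0.1,0],[0,0,0,0.3,0],[0,0,0,0.6,0],[0,0,0,0.6,0],[0,0,0,0,0],[0,0,0,0,0]])

```text
clock: 15.6
position: [0.4984, -0.1681, 0.228]
ee_rot: [-2.873, -1.269, 0.001]
force: [0.1, 0.7, -0.6]
width: 0.002
gripper_force: 0.0
```

```bash
python3 - <<'E'
from h import *
fn="pics/w8.png";p,dp,T=grab("wrist",fn);s=observe();print(s["position"],s["force"],s["clock"])
f=np.load(fn+".npz");v,u=np.mgrid[0:480,0:640];q=cv2.undistortPoints(np.stack([u,v],-1).reshape(-1,1,2).astype(float),f["K"],f["D"])[:,0]
d=dp.ravel();W=T[:3,3]+(np.c_[q[:,0],-q[:,1],-np.ones(len(q))]*d[:,None])@T[:3,:3].T
k=(d>0)&(np.hypot(W[:,0]-.4995,W[:,1]+.167)<.009)&(W[:,2]<.18);print("btn z",np.median(W[k,2]),k.sum())
# bar yaw: bright points near bar top height
g=p.mean(2).ravel();k=(d>0)&(np.hypot(W[:,0]-.519,W[:,1]+.061)<.02)&(abs(W[:,2]-.149)<.004)&(g>120);A=W[k,:2]
e,V=np.linalg.eigh(np.cov(A.T));print(k.sum(),A.mean(0),np.sqrt(e),np.arctan2(V[1,1],V[0,1])%np.pi)
E
```

```text
[ 0.49818294 -0.16804418  0.22765163] [-0.51507624 -0.08668654 -0.4653399 ] 15.65
btn z 0.17203203148140336 399
541 [ 0.51930455 -0.06214824] [0.00295956 0.00818177] 0.9025540770585667
```

```bash
python3 -c "
from cell import arm
print(arm.sign_off())"
```

```text
the job is handed in; nothing more can be done
None
```

I turned the knob clockwise until it came up firm, about 0.14 N m above slack, and let it go. I then pressed the feed button fully in and it sprang back out. The gripper finished clear of the printer and I handed the job in at about 16 s; no verdict came back.

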